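Tighten the hold-down screw of a shaker's tube block with the T-key

ROBOT

A 7-joint arm with a two-finger parallel gripper is mounted at the origin on the work surface. World frame = base frame: x ahead of the robot, y to its left, z up, the work surface at z = 0. Lengths are in mm, angles in degrees, forces in N, time in s.
With the tool pointing down it reaches from about 350 to 900 mm from the base axis. Payload 19.9 kg.
Tool frame: the origin (TCP) lies midway between the tips of the shut fingers; the grasp point (between the pads) lies 19 mm behind it (grasp_offset is the distance from the TCP to the grasp point, in mm); z points along the fingers, y is the direction in which the jaws open and shut (so a half turn about z gives the same grasp; the last joint's range is limited). The gripper opens to 85 mm and grips with 20 to 120 N. Pads are 22 mm wide; open, the fingers measure 114 mm over their backs; the gripper's body (76 mm by 85 mm) begins 54 mm behind the grasp point. The pads swing forward as they close: fully open they stand 13 mm farther back than shut.
Start: joints at [-76.862, 23.915, -0.59, 92.452, 0.269, 63.638, -3.037], TCP at [167.179, 602.206, 231.26] pointing down, gripper open.
Joint ranges: [-161.28, 161.28], [-22.2, 115.67], [-73.04, 71.86], [3.21, 147.25], [-68.34, 248.33], [10.77, 114.83], [-161.83, 161.83]. Speed limits (degrees/s): [108.29, 108.29, 136.94, 136.94, 172.46, 172.46, 172.46].

INTERFACE

Orientations are given as [roll, pitch, yaw] about the fixed x, y, z axes, in that order (R = Rz(yaw) Ry(pitch) Rx(roll)).
In Python, from station import get_obs, camera, sign_off, grasp_offset gives the robot as it stands.
- The arm moves only by the shell command python3 -m handwheel 'ROWS' [FORCE]. ROWS is JSON, a list that holds one entry, the list of rows, each a list of 7 numbers: the shift along the tool's x, y, z in cm, then the turn, a rotation vector about the tool's x, y, z in degrees, then the finger opening in cm, from 0 to 8.54. In form: [[[dx, dy, dz, wx, wy, wz, gripper], ...]]. A call has 1 to 20 rows; each row is the pose to reach, as a shift and turn from the pose commanded when the call began, along the tool's axes at that moment; what a row does not reach only later rows make up. A row lasts 1/10 s, in which the tool goes at most 50 mm and 8.59 degrees, less where a joint would pass 70% of its speed; a pose out of reach is approached as far as the arm can. A call with a gripper value outside its range is refused whole. The fingers move at their own pace and stop on an object; FORCE is the grip in N (left out, the last holds). Time passes only in rows, so rows that repeat a pose let the fingers close. It gives the time, the measured TCP pose, the force and the opening at its end, in the units of the state.
- get_obs(): the state, without advancing time (a new reading comes with each control period).
- camera(name): name is "scene" or "top"; returns a dict with "pixels" (384x512x3 uint8, blue, green, red), "fx", "fy", "cx", "cy" (pixels), "k1" (the pictures are not rectified: a ray, as slopes to the right and down, at radius r is drawn at 1 + k1 r^2 times it, then the intrinsics apply), "camera_from_world" (4x4, takes a point from world to camera coordinates). Camera axes: x right, y down, z forward; pixel columns grow to the right and rows downward; lengths in mm; the calibration is good to about 2 mm. A picture is of the moment at which its call begins. There is no depth.
- sign_off(): hands the job in, once; it reports no verdict.
The state is a dict: "time": time; "joint_pos": joint angles; "joint_velocities": joint speeds; "effort": joint torques, N m; "tool_pos": TCP position; "eef_rot": TCP orientation; "contact_force": force on the tool from outside, world axes, zero at the start; "ft_torque": the same for the moment, N m; "grip_width": finger opening in mm.
Only numpy, scipy, OpenCV 4.12 (cv2) and the standard library are available. Lean on these libraries where they do the work, as an engineer would, in place of code of your own. Each camera call takes 0.05 s, during which the arm holds its last target. There are 200 camera calls.

TASK

The tube block on the shaker is loose. Take the larger of the two T-handled keys from the wooden stand, put its blade into the slotted hold-down screw at the bottom of the well in the middle of the block, and turn it clockwise until the screw is tight at its stop. Leave the key standing in the screw and leave the smaller key in the stand.

Things in the scene. Friction and masses are not known exactly. Their poses are not given: they have to be found in the camera images.
- key_grip (a point): Larger T-key (0.25 kg), upright in a hole of a wooden stand 80x200x60 mm. Point: centre of its black crossbar, 100 mm long (x), 13 thick (y), 16 high; z up the shaft. Shaft 12 wide; collar 39 wide, 74-80 below the point, rests on the stand: raise 46 to clear. Below it barrel 26 in diameter, then blade 24 wide (along x), 5 thick, 12 high, its foot 125 below the point. Same either way round.
- small_key_grip (a point): Smaller T-key, not to be used, in the stand's other hole, 120 mm from the larger one; which hole holds which varies. Point: centre of its crossbar, 60 mm long (x), 11 thick, 25 mm lower than the larger key's.
- screw (a point): Slotted screw down the well amid the tube block (140x140 mm, top 125 above table, tubes 16 taller) of a white shaker. Point: centre of the slot floor, where the key's foot rests; slot along x, either way round; z up. Well 45 deep, 32 wide, mouth 45. Two lugs 10 high, 16 apart, 10 long, flank the slot: blade drops in within 25 deg of x; about 42 deg (0.74 rad) off x it meets the lugs and drives the screw.
- hold_screw (a joint): Turn of the screw in rad, growing clockwise seen from above; point screw turns with it. Starts loose at 0 to 0.3; hard stop, tight, at 0.75. Stiff (0.08 N m); stays where it is left.
Things that resemble listed ones, but are neither listed nor needed, are in the scene too. Leave any pink look-alike of the part that bears key_grip alone.

How it is judged (in metres and radians):
On the way, in this order (a step that is already met when the one before it is completed fails the run):
1. the larger key's blade is seated in the slot of the screw (horizontal distance between key_grip and screw below 0.035 m and z of key_grip in the frame of screw below 0.13 m and angle between key_grip's own z axis and vertical below 0.35 rad), for 0.1 s.
2. the screw is tight, turned with the key in it (all of step 1 and value of joint hold_screw above 0.55 rad), for 0.2 s.
At the end, for the whole second after the job is handed in: Screw at 0.55 rad or more (stop 0.75); the larger key standing at rest in it, leaning under 20 degrees, its crossbar centre under 130 mm above the slot floor and within 35 mm of the screw axis sideways; the smaller key within 40 mm of where it stood (all of step 2 and linear speed of key below 0.02 m/s and distance of small_key_grip from where it was at the start of the episode below 0.04 m); the robot touches nothing.
It fails at once if the smaller key is moved 40 mm or more (not (distance of small_key_grip from where it was at the start of the episode below 0.04 m)).
It also fails if it takes over 38 s, if anything falls off the work surface, if the arm or the gripper's body presses on something with over 40 N, if the wrist force passes 120 N, or if a joint passes its speed limit or range.

## Working session

There is one attempt and no reset: what is moved stays moved. The work goes in short steps, Python scripts to look and compute and a shell command to move; the robot and the scene stay as the last step left them, time stands still between calls to the robot, and variables do not carry over. Pictures are saved under pics/ and viewed, about 8 in all and at most 12, crops included, and the job is handed in when it is done.

```bash
mkdir -p pics; cat > h.py <<'E'
import numpy as np, cv2
from station import get_obs, camera, grasp_offset
def snap(n,f):
    c=camera(n); cv2.imwrite(f'pics/{f}.png',c['pixels']); np.save(f'pics/{f}.npy',c,allow_pickle=True); return c
def load(f): return np.load(f'pics/{f}.npy',allow_pickle=True).item()
def ray(c,u,v):
    K=np.array([[c['fx'],0,c['cx']],[0,c['fy'],c['cy']],[0,0,1.]])
    p=cv2.undistortPoints(np.array([[[u,v]]],float),K,np.array([c['k1'],0,0,0,0.]))[0,0]
    # drawn = (1+k1 r^2)*ray, matches cv2 model
    T=np.array(c['camera_from_world']);R=T[:3,:3];o=-R.T@T[:3,3]
    return o,R.T@np.array([p[0],p[1],1.])
def onz(c,u,v,z):
    o,d=ray(c,u,v); return o+d*(z-o[2])/d[2]
def tri(c1,p1,c2,p2):
    o1,d1=ray(c1,*p1);o2,d2=ray(c2,*p2)
    s=np.linalg.lstsq(np.c_[d1,-d2],o2-o1,rcond=None)[0]
    a=o1+d1*s[0];b=o2+d2*s[1]; return (a+b)/2,np.linalg.norm(a-b)
E
python3 - <<'E'
from h import *
a=snap('scene','s0');b=snap('top','t0')
for c in(a,b):
    T=np.array(c['camera_from_world']);print(c['fx'],c['k1'],(-T[:3,:3].T@T[:3,3]).round())
o=get_obs();print(o['time'],o['tool_pos'],o['eef_rot'],o['grip_width'],grasp_offset)
cv2.imwrite('pics/both.png',cv2.resize(np.vstack([a['pixels'],b['pixels']]),None,fx=.78,fy=.78))
E
```

```text
434.5014068077953 -0.05632656018446345 [959. 478. 748.]
418.4916535141524 -0.14442423307394775 [461.  72. 974.]
0.1 [167.09502658 601.92222856 230.69558803] [-1.79934556e+02  4.40178335e-03  1.64486525e+02] 85.6168218790659 18.700000000000003
```

View pics/s0.png

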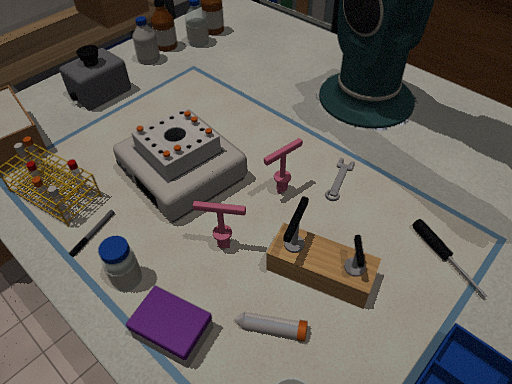

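View pics/t0.png

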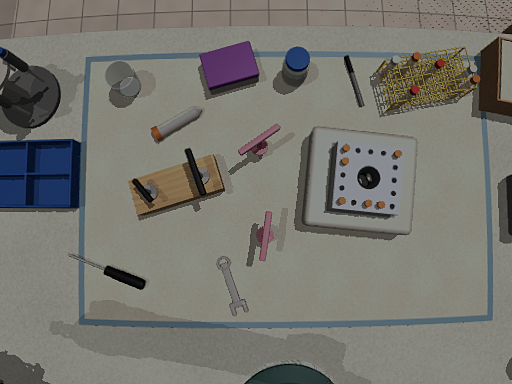

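Top view: image up is +x and left is +y. Candidates for the larger key:
- Black crossbar at top (195,172) / scene (296,225): in the stand, and the longer and higher of the two.
- Black crossbar at top (145,190) / scene (360,252): in the stand, shorter, so this is the small key.
- Pink T's at top (260,140) and (265,235): look-alikes, to be left alone.

The first one fits. The well is at top (369,177). Next is an enlarged crop to confirm, along with the measurements.

```bash
python3 - <<'E'
from h import *
s=load('s0');t=load('t0')
def crop(c,u0,v0,w,h,f): return cv2.resize(c['pixels'][v0:v0+h,u0:u0+w],None,fx=f,fy=f,interpolation=cv2.INTER_CUBIC)
A=crop(t,120,140,114,86,3.5);B=crop(s,260,190,114,86,3.5)
C=crop(t,340,148,57,43,7);D=crop(s,147,114,57,43,7)
C=cv2.convertScaleAbs(C,alpha=2.2);D=cv2.convertScaleAbs(D,alpha=2.2)
cv2.imwrite('pics/crops.png',np.vstack([np.hstack([A,B]),np.hstack([C,D])]))
def dark(c,x0,y0,x1,y1,th=45):
    g=c['pixels'].max(2)[y0:y1,x0:x1]
    m=(g<th).astype('uint8')
    for k in cv2.findContours(m,cv2.RETR_EXTERNAL,cv2.CHAIN_APPROX_NONE)[0]:
        if cv2.contourArea(k)>25:
            r=cv2.minAreaRect(k);b=cv2.boxPoints(r)+[x0,y0];print(np.round(np.array(r[0])+[x0,y0],1),np.round(r[1],1),b.round(1).tolist())
for n,c,bx in(('t big',t,(175,140,215,205)),('t small',t,(125,170,165,210)),('s big',s,(280,190,315,250)),('s small',s,(345,228,375,275)),('t well',t,(350,160,388,195)),('s well',s,(160,122,190,146))):
    print(n);dark(c,*bx)
for u,v in((369,177),):print(onz(t,u,v,125))
print(onz(s,175,134,125))
for p,q in(((188,150),(203,194)),):print(onz(t,*p,148),onz(t,*q,148))
E
```

```text
t big
[187.4 200.2] [ 2.2 26. ] [[174.6, 202.7], [199.6, 195.5], [200.2, 197.7], [175.2, 204.8]]
[196.2 172.1] [50.3  9.2] [[183.9, 149.7], [192.6, 146.8], [208.5, 194.5], [199.8, 197.4]]
t small
[143.  189.7] [28.   7.7] [[131.3, 181.1], [137.3, 176.4], [154.8, 198.2], [148.8, 203.0]]
s big
[296.3 219.6] [10.2 48.3] [[281.5, 239.4], [301.8, 195.5], [311.0, 199.8], [290.8, 243.7]]
s small
[359. 251.] [32.2  9.2] [[353.9, 235.1], [363.1, 234.7], [364.2, 266.9], [355.0, 267.2]]
t well
[368.5 177.5] [21. 21.] [[358.0, 167.0], [379.0, 167.0], [379.0, 188.0], [358.0, 188.0]]
s well
[175. 134.] [12. 20.] [[165.0, 128.0], [185.0, 128.0], [185.0, 140.0], [165.0, 140.0]]
[ 555.37412924 -159.1317937   125.        ]
[ 552.17899993 -159.26548883  125.        ]
[609.17362269 209.58610045 148.        ] [520.39016563 178.72175007 148.        ]
```

View pics/crops.png

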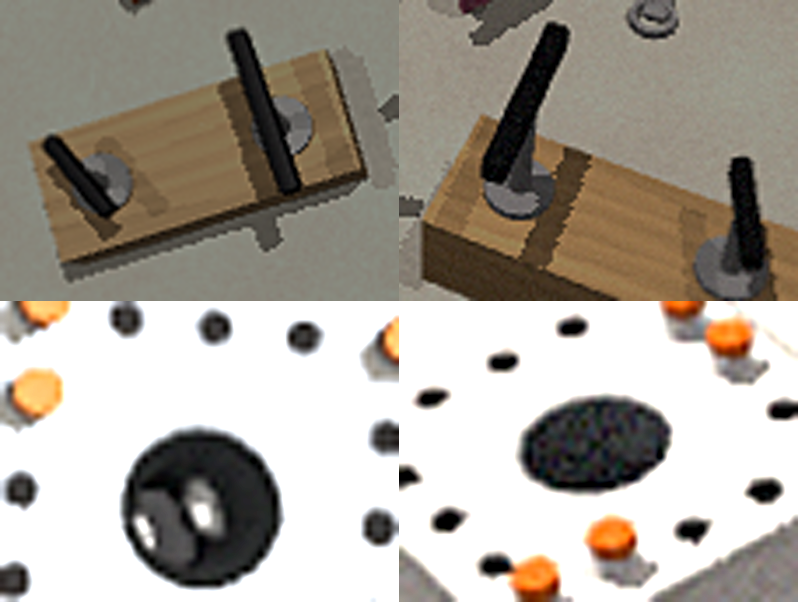

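The crop confirms it: the long bar at scene (296,220) is the larger key, and the short bar to its right is the small one. In the well, the two bright lug tops are at about top (360.7,180.7) and (369.3,177.1). They flank the slot.

```bash
python3 - <<'E'
from h import *
s=load('s0');t=load('t0')
print('big',tri(t,(196,172.1),s,(296.3,219.6)),'small',tri(t,(143,189.7),s,(359,251)))
e1=tri(t,(188.2,148.2),s,(306.4,197.6));e2=tri(t,(204.1,196),s,(286.2,241.5));print('ends',e1,e2,np.linalg.norm(e1[0]-e2[0]))
d=e1[0]-e2[0];print('yaw',np.degrees(np.arctan2(d[1],d[0])))
a=onz(t,188.2,148.2,143);b=onz(t,204.1,196,143);print('top yaw',np.degrees(np.arctan2(*(a-b)[1::-1])),np.linalg.norm(a-b),(a+b)/2)
# lugs
a=onz(t,360.7,180.7,90);b=onz(t,369.3,177.1,90);d=b-a
print('lugs',a,b,np.linalg.norm(d),'slot yaw',np.degrees(np.arctan2(d[1],d[0]))+90,'mid',(a+b)/2)
print('well',tri(t,(368.5,177.5),s,(175,134)),onz(t,368.5,177.5,125))
# block edges yaw: row of holes from crop
c=load('t0')['pixels'];m=(c.min(2)>140).astype('uint8');m[:,:325]=0;m[:,405:]=0;m[:135]=0;m[222:]=0
k=max(cv2.findContours(m,cv2.RETR_EXTERNAL,cv2.CHAIN_APPROX_NONE)[0],key=cv2.contourArea);r=cv2.minAreaRect(k);print(r,onz(t,*r[0],125))
# lug blobs
g=load('t0')['pixels'][168:188,358:380].max(2);print(g)
E
```

```text
big (array([565.35344723, 195.16218286, 136.62769764]), np.float64(1.2227648299754672)) small (array([531.90960439, 310.18352317, 114.9103977 ]), np.float64(1.8272388716859314))
ends (array([588.73688585, 208.89471292, 228.44320807]), np.float64(32.03636240870263)) (array([537.05447552, 178.10539561,  24.30945307]), np.float64(37.3810731160791)) 212.8136356793309
yaw 30.783979823532462
top yaw 18.738319002496894 102.45341615004823 [565.2464786  193.59919697 143.        ]
lugs [ 551.3714867 -150.3506245   90.       ] [ 559.06233885 -169.29500852   90.        ] 20.445999428610072 slot yaw 22.09567826973411 mid [ 555.21691278 -159.82281651   90.        ]
well (array([ 553.86152602, -157.18275039,  127.33429767]), np.float64(0.6326468699365654)) [ 554.34254055 -158.05418736  125.        ]
((353.5, 202.0), (8.0, 7.0), 90.0) [ 504.12121387 -125.58865124  125.        ]
[[148 153 152 101  45  15  15  15  16  16  18  17  16  16  11  12  35 109
  141 153 149 146]
 [152 152  90  31   8  16  18  16  18  13  17  11  16  17  20  14   8  32
   83 138 152 149]
 [153  98  13  16  17  17  16  15  16  
[... 935 characters left out ...]
7  70  64  50  14  14  18  15
   21  19  17  19]
 [ 12  27  94  90  29  35  36  37  37  24   9  25  35  33  16  14  15  20
   19  20  10  58]
 [ 91   5  62 135  27  35  37  38  39  27   1   6  13  12  11  16  18  20
   21  18  16 126]
 [153  25  19  57  35  36  34  39  38  30   5  11  14  13  18  17  19  21
   18  10  58 152]
 [154  92  14  14  24  34  38  38  39  30   3  13  16  18  18  19  20  20
   12  18 121 153]
 [152 150  93  11  17  20  26  32  26  11  10  21  20  18  21  22  23  16
   21 119 151 150]
 [148 152 149  89  18  12  18  21  21  16  22  21  22  25  22  19  12  16
   86 148 152 147]
 [146 148 152 151 119  58  12  16  19  19  21  24  19  17  11   9  81 146
  153 150 147 146]]
```

```bash
python3 -m handwheel '[[[-49.3,-28.6,4.5,0,0,-34.2,6],[-49.3,-28.6,4.5,0,0,-34.2,6],[-49.3,-28.6,4.5,0,0,-34.2,6],[-49.3,-28.6,4.5,0,0,-34.2,6],[-49.3,-28.6,4.5,0,0,-34.2,6],[-49.3,-28.6,4.5,0,0,-34.2,6],[-49.3,-28.6,4.5,0,0,-34.2,6],[-49.3,-28.6,4.5,0,0,-34.2,6],[-49.3,-28.6,4.5,0,0,-34.2,6],[-49.3,-28.6,4.5,0,0,-34.2,6],[-49.3,-28.6,4.5,0,0,-34.2,6],[-49.3,-28.6,4.5,0,0,-34.2,6],[-49.3,-28.6,4.5,0,0,-34.2,6],[-49.3,-28.6,4.5,0,0,-34.2,6],[-49.3,-28.6,4.5,0,0,-34.2,6]]]' 40; python3 - <<'E'
from h import *
s=snap('scene','s1');print(get_obs()['tool_pos'],get_obs()['eef_rot'],get_obs()['joint_pos'])
cv2.imwrite('pics/s1b.png',s['pixels'][60:330,150:450])
E
```

```text
time: 1.6
tool_pos: [565.0, 195.7, 186.1]
eef_rot: [180.0, -0.0, -161.2]
contact_force: [-0.1, 0.3, -0.5]
grip_width: 60.0
[564.96988265 195.90025008 186.27275261] [ 1.79980554e+02 -1.67902580e-02 -1.61214265e+02] [-27.27788727  23.8335221    6.72337809  99.18941056  -3.25102112
  57.18091926  89.42659016]
```

View pics/s1b.png

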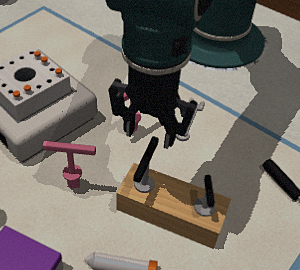

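The gripper straddles the long bar, one finger on each side at crop (130,130) and (185,130). The small key, at (208,190), is clear. Next I descend and grip.

```bash
python3 -m handwheel '[[[0,0,3.5,0,0,0,6],[0,0,6.5,0,0,0,6],[0,0,6.5,0,0,0,6],[0,0,6.5,0,0,0,0],[0,0,6.5,0,0,0,0],[0,0,6.5,0,0,0,0],[0,0,6.5,0,0,0,0],[0,0,6.5,0,0,0,0],[0,0,6.5,0,0,0,0],[0,0,6.5,0,0,0,0],[0,0,6.5,0,0,0,0]]]' 80
```

```text
time: 2.75
tool_pos: [566.5, 195.3, 122.9]
eef_rot: [180.0, 0.1, -161.3]
contact_force: [-0.7, 1.0, 8.0]
grip_width: 11.3
```

```bash
python3 -m handwheel '[[[0,0,-1,0,0,0,0],[0,0,-3,0,0,0,0],[0,0,-6,0,0,0,0],[0,0,-9,0,0,0,0],[0,0,-12,0,0,0,0],[0,0,-16,0,0,0,0],[0,0,-16,0,0,0,0],[0,0,-16,0,0,0,0],[0,0,-16,0,0,0,0]]]'; python3 - <<'E'
from h import *
s=snap('scene','s2');t=snap('top','t2');o=get_obs();print(o['tool_pos'],o['eef_rot'],o['grip_width'])
cv2.imwrite('pics/s2b.png',np.hstack([s['pixels'][60:330,150:450],t['pixels'][60:330,100:400]]))
E
```

```text
time: 3.65
tool_pos: [565.2, 194.6, 280.7]
eef_rot: [-180.0, -0.1, -161.3]
contact_force: [0.5, 0.4, -1.4]
grip_width: 11.5
[565.22592111 194.56218393 280.29983525] [-1.79986617e+02 -1.04879915e-01 -1.61318141e+02] 11.567013769353489
```

View pics/s2b.png

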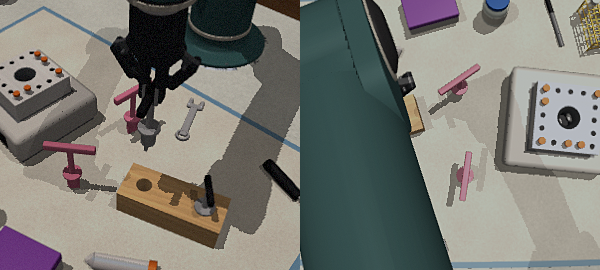

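Lifted cleanly: the shaft hangs at crop (148,130), and the small key is still in the stand. Now across to above the well, with no turn needed because the bar's 18.7° is near the slot's ~22°.

```bash
python3 -m handwheel '[[[1.2,-3.3,0,0,0,0,0],[3,-8,0,0,0,0,0],[4.5,-12,0,0,0,0,0],[6,-16,0,0,0,0,0],[7.5,-20,0,0,0,0,0],[9,-24,0,0,0,0,0],[10.5,-28,0,0,0,0,0],[11.6,-31,0,0,0,0,0],[12.35,-33.1,0,0,0,0,0],[12.35,-33.1,0,0,0,0,0],[12.35,-33.1,0,0,0,0,0],[12.35,-33.1,0,0,0,0,0],[12.35,-33.1,0,0,0,0,0]]]'; python3 - <<'E'
from h import *
s=snap('scene','s3');t=snap('top','t3');o=get_obs();print(o['tool_pos'],o['eef_rot'],o['grip_width'],o['joint_pos'][6])
def proj(c,p):
    T=np.array(c['camera_from_world']);q=T[:3,:3]@p+T[:3,3];x=q[:2]/q[2];x=x*(1+c['k1']*(x@x));return np.round([c['fx']*x[0]+c['cx'],c['fy']*x[1]+c['cy']],1)
p=o['tool_pos']
for h in(19,0,-55,-58,-106):print(h,proj(s,p+[0,0,h]),proj(t,p+[0,0,h]))
A=cv2.resize(s['pixels'][50:200,100:300],None,fx=4,fy=4,interpolation=cv2.INTER_CUBIC)
cv2.imwrite('pics/s3b.png',A)
E
```

```text
time: 5.05
tool_pos: [554.9, -157.3, 281.2]
eef_rot: [180.0, -0.0, -161.2]
contact_force: [-0.2, 0.5, -2.1]
grip_width: 11.5
[ 554.86685701 -157.65239604  281.30592535] [ 1.79996550e+02 -1.05161822e-03 -1.61255150e+02] 11.77307875818073 126.3735967388658
19 [160.8  65.1] [396.1 165.4]
0 [162.5  73.7] [392.4 167. ]
-55 [167.1  97. ] [382.9 171.1]
-58 [167.3  98.2] [382.4 171.3]
-106 [171.  116.8] [375.1 174.4]
```

View pics/s3b.png

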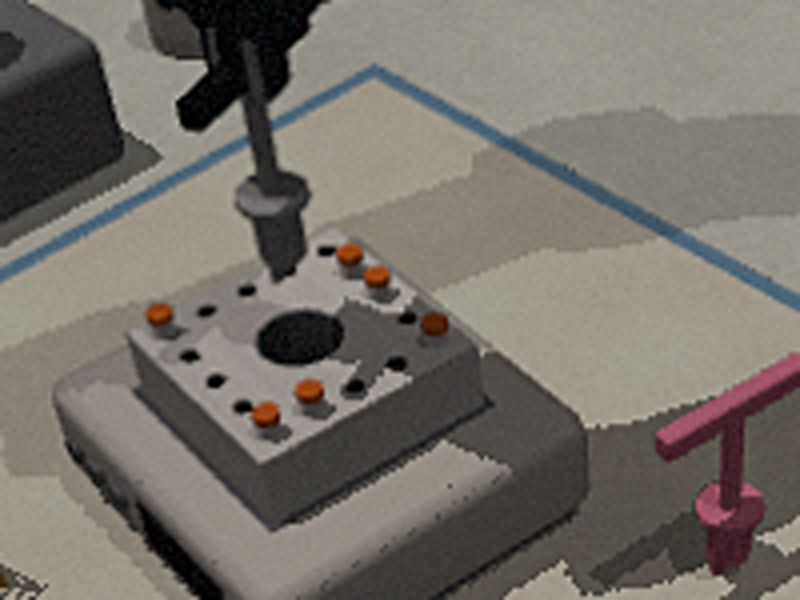

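The key hangs straight over the well. Its collar is at (168.2,98.2) against a predicted (167.1,97), and its foot at (170.8,118.7) against (171,117), which is within about 2 mm. Lowering in stages.

```bash
python3 -m handwheel '[[[0.1,0,2,0,0,0,0],[0.1,0,4,0,0,0,0],[0.1,0,5,0,0,0,0],[0.1,0,5.5,0,0,0,0],[0.1,0,6,0,0,0,0],[0.1,0,6.5,0,0,0,0],[0.1,0,6.5,0,0,0,0]]]'
```

```text
time: 5.85
tool_pos: [553.8, -158.6, 216.1]
eef_rot: [180.0, -0.0, -161.3]
contact_force: [-0.2, 0.6, -1.7]
grip_width: 11.5
```

Free so far, with the foot at z of about 108, inside the well. Continuing to the lugs.

```bash
python3 -m handwheel '[[[0,0,0.5,0,0,0,0],[0,0,1,0,0,0,0],[0,0,1.4,0,0,0,0],[0,0,1.7,0,0,0,0],[0,0,2,0,0,0,0],[0,0,2.2,0,0,0,0],[0,0,2.4,0,0,0,0],[0,0,2.4,0,0,0,0]]]'
```

```text
time: 6.65
tool_pos: [553.7, -158.7, 192.1]
eef_rot: [180.0, -0.0, -161.3]
contact_force: [-0.6, -1.0, -1.6]
grip_width: 11.6
```

```bash
python3 -m handwheel '[[[0,0,0.2,0,0,0,0],[0,0,0.3,0,0,0,0],[0,0,0.4,0,0,0,0],[0,0,0.4,0,0,0,0]]]'; python3 -c "
from h import *
o=get_obs();print(o['contact_force'],o['ft_torque'],o['tool_pos'])"
```

```text
time: 7.05
tool_pos: [553.9, -158.7, 188.4]
eef_rot: [-180.0, 0.0, -161.3]
contact_force: [0.5, -1.0, -0.8]
grip_width: 11.1
[ 0.45848747 -0.95053217 -0.82242843] [-0.10009872  0.01839062 -0.00984818] [ 553.9294587  -158.69690615  188.44830562]
```

```bash
python3 -m handwheel '[[[0,0,0,0,0,6,0],[0,0,0,0,0,12,0],[0,0,0,0,0,18,0],[0,0,0,0,0,24,0],[0,0,0,0,0,30,0],[0,0,0,0,0,36,0],[0,0,0,0,0,42,0],[0,0,0,0,0,47,0],[0,0,0,0,0,52,0],[0,0,0,0,0,57,0],[0,0,0,0,0,60,0],[0,0,0,0,0,60,0]]]'; python3 -c "
from h import *
o=get_obs();print(o['contact_force'],o['ft_torque'],o['tool_pos'],o['joint_pos'][6])"
```

```text
time: 8.25
tool_pos: [554.0, -158.4, 188.4]
eef_rot: [180.0, 0.0, 138.7]
contact_force: [-0.2, 1.1, 0.0]
grip_width: 11.3
[-0.17403679  1.11223155  0.04382536] [ 0.2708492  -0.09673399  0.03290222] [ 553.95393786 -158.43706263  188.40168955] 73.21244699789895
```

```bash
python3 -m handwheel '[[[0,0,0,0,0,4,0],[0,0,0,0,0,8,0],[0,0,0,0,0,12,0],[0,0,0,0,0,15,0]]]'; python3 -c "
from h import *
o=get_obs();print(o['contact_force'],o['ft_torque'])"; python3 -m handwheel '[[[0,0,0,0,0,3,0],[0,0,0,0,0,6,0],[0,0,0,0,0,8,0]]]'; python3 -c "
from h import *
o=get_obs();print(o['contact_force'],o['ft_torque'])"
```

```text
time: 8.65
tool_pos: [554.0, -158.5, 188.4]
eef_rot: [180.0, 0.0, 123.7]
contact_force: [1.0, 1.9, -0.6]
grip_width: 11.4
[ 1.00376495  1.85098373 -0.64623367] [ 0.43241957 -0.14226281  0.35068515]
time: 8.95
tool_pos: [554.0, -158.4, 188.5]
eef_rot: [180.0, 0.0, 115.8]
contact_force: [0.6, 1.6, 0.2]
grip_width: 11.6
[0.56216719 1.62782573 0.18293366] [ 0.32967406 -0.10567421  1.34651896]
```

Turning torque jumped to 1.35 N m (running friction is 0.08) after 83° in total, so the screw is at its stop. I unload a little, release and back off.

```bash
python3 -m handwheel '[[[0,0,0,0,0,2,0],[0,0,0,0,0,2,0],[0,0,0,0,0,0,0],[0,0,0,0,0,-4,0],[0,0,0,0,0,-4,0],[0,0,0,0,0,-4,1.6],[0,0,0,0,0,-4,2.5],[0,0,0,0,0,-4,5],[0,0,0,0,0,-4,5],[0,0,0,0,0,-4,5],[0,0,-1,0,0,-4,5],[0,0,-4,0,0,-4,5],[0,0,-8,0,0,-4,5],[0,0,-12,0,0,-4,5],[0,0,-15,0,0,-4,5],[0,0,-15,0,0,-4,5]]]'; python3 - <<'E'
from h import *
s=snap('scene','s4');t=snap('top','t4');o=get_obs();print(o['tool_pos'],o['contact_force'])
A=cv2.resize(s['pixels'][40:190,90:290],None,fx=3,fy=3,interpolation=cv2.INTER_CUBIC)
cv2.imwrite('pics/s4b.png',A)
E
```

```text
time: 10.55
tool_pos: [554.9, -159.5, 343.1]
eef_rot: [179.7, 0.2, 119.7]
contact_force: [-0.1, -0.3, -0.9]
grip_width: 50.1
[ 553.82457468 -158.72303488  339.00000475] [ 0.07031871 -0.8504325  -1.0786318 ]
```

View pics/s4b.png

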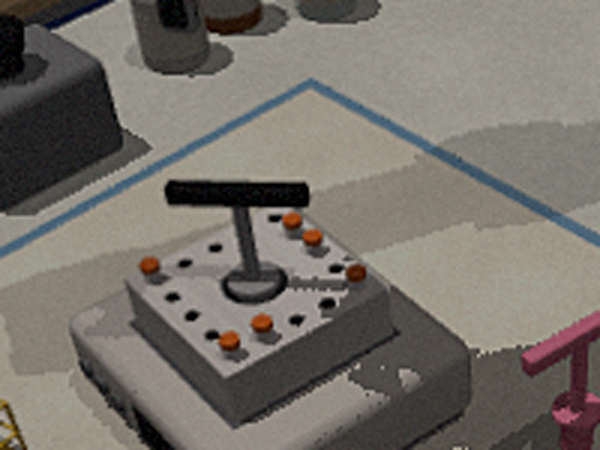

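The key stands upright in the well with its collar at the mouth, crop (252,283). Bar centre is at about scene (169.3,104.3), and the gripper is out of view above. One numeric check of height and yaw, and of the small key.

```bash
python3 - <<'E'
from h import *
s=load('s4');s0=load('s0')
a=onz(s,(166+90*3)/3,40+193/3,205);b=onz(s,(309+90*3)/3,40+196/3,205);d=b-a
print('bar at z205',(a+b)/2,np.linalg.norm(d),np.degrees(np.arctan2(d[1],d[0])))
x=s['pixels'][228:275,345:375].astype(int);print('small key diff',abs(x-s0['pixels'][228:275,345:375]).mean())
o=get_obs();print(o['time'],o['joint_velocities'].round(2) if hasattr(o['joint_velocities'],'round') else o['joint_velocities'])
E
```

```text
bar at z205 [ 553.01049482 -158.82307798  205.        ] 100.24664177267553 129.65616456002175
small key diff 5.425059101654846
10.65 [ 0.21  1.39 -0.45  1.57 -0.14 -0.55  0.18]
```

```bash
python3 -m handwheel '[[[0,0,0,0,0,0,5],[0,0,0,0,0,0,5]]]'; python3 - <<'E'
from h import *
s=snap('scene','s5')
def rect(c,x0,y0,x1,y1):
    m=(c['pixels'].max(2)[y0:y1,x0:x1]<45).astype('uint8')
    k=max(cv2.findContours(m,cv2.RETR_EXTERNAL,cv2.CHAIN_APPROX_NONE)[0],key=cv2.contourArea);r=cv2.minAreaRect(k)
    return np.array(r[0])+[x0,y0],r[1],cv2.boxPoints(r)+[x0,y0]
c,wh,b=rect(s,140,95,200,112);print(c,wh,b.tolist())
b=b[np.argsort(b[:,0])];p=b[:2].mean(0);q=b[2:].mean(0);A=onz(s,*p,205);B=onz(s,*q,205);d=B-A
print('yaw',np.degrees(np.arctan2(d[1],d[0])),np.linalg.norm(d),(A+B)/2)
print('small now',rect(s,345,228,375,275)[0],'before',rect(load('s0'),345,228,375,275)[0])
E
```

```text
time: 10.85
tool_pos: [553.5, -158.5, 337.5]
eef_rot: [-179.9, -0.0, 119.7]
contact_force: [-0.1, -0.5, -0.8]
grip_width: 50.0
[168.48270416 105.74378395] (47.126792907714844, 10.532036781311035) [[144.80324363708496, 110.46054077148438], [145.04810905456543, 99.93135118484497], [192.16216278076172, 101.02702713012695], [191.91729736328125, 111.55621719360352]]
yaw 129.45667738923888 98.93574169876973 [ 555.93799782 -157.44992438  205.        ]
small now [358.63077068 251.04615402] before [359.03567028 250.99872589]
```

```bash
python3 -c "
from station import sign_off
print(sign_off())"
```

```text
the job is handed in; nothing more can be done
None
```

I put the larger key into the hold-down screw, turned it clockwise until it stopped hard, and handed the job in at about 10.9 s of the 38 s allowed. `sign_off` reports no verdict.

**What I did:** I gripped the larger key's crossbar, lifted it about 160 mm and lowered it into the well with no side load. I then turned the gripper 83° clockwise (2° more was commanded just before unloading), backed off a few degrees, released and moved the gripper about 150 mm up and clear.

**Last checks that passed:**
- **Seating:** the key stands upright in the well with its collar at the mouth. The crossbar centre is within about 3 mm of the screw axis, and about 126 mm above the slot floor going by the gripper height.
- **Small key:** it has not moved; its image position changed by less than half a pixel.
- **Robot:** the gripper is open and clear of everything, with contact force near zero.

**Checks that were uncertain or disagreed:**
- **Screw angle:** I could not read it directly. I judged it tight from the torque rising from near zero to 1.35 N m at the end of the turn, against 0.08 N m of screw friction.
- **Crossbar direction:** the crossbar ended about 10° short of the gripper's angle. I put that down to the bar slipping in the pads at the stop, which fits the screw having started at roughly 0.1 to 0.2 rad.
- **Grip width:** it read 11.5 mm on a 13 mm bar. I took this as a sensor offset, because position, bar length and pictures all showed the larger key.

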